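Hang up the mug and hold the contact gauge on the ring it covered

TASK

Clear the round plate for a check: take the blue mug off it and hang it by its handle on the brass hook, then draw the yellow contact gauge from its leaning holder and press its red tip lightly onto the plate inside the red ring that the mug had covered, with the gauge upright and the sprung tip pushed about half-way in (about 5 mm). Finish while still holding the gauge there, steady and in your grip; never jam it hard against the plate, keep the mug off the bench top and leave the other things on the bench where they are.

Things in the scene. Friction and masses are not known exactly. Their poses are not given: they have to be found in the camera images.
- mug: blue ceramic mug, about 240 g, 62 mm across, 85 mm tall, wall 4 mm, open at the top, upright on the round plate at the start, covering the red ring. Origin: centre of its underside; z up the axis. Handle towards +y: a D of 9 mm round bar in the y-z plane, reaching 62 mm from the axis; its opening runs from 31 to 53 mm from the axis and 25 to 65 mm above the underside
- mug_loop (a point): middle of the opening inside the mug's handle (43 mm from the mug's axis, 45 mm above its underside)
- hook_stand: stand with a hook, fixed, left or right of the round plate: round dark base 100 mm across, 14 mm thick; upright post 16 mm thick, 230 mm tall; level brass rod 7 mm thick that leaves the post 210 mm above the bench along the stand's -x and ends 90 mm from the post's axis in an upturned tip. Origin: centre of the base's underside; z up
- hook_rod (a point): middle of the hook's level rod, on its centre line, 45 mm from the post's axis; axes as for the stand (rod along x, free end at -x)
- hook_tip (a point): end of the hook's upturned tip, 14 mm above the rod's centre line (17.5 mm to its very top)
- wheel: round plate on a low pedestal (a banding wheel, locked: it does not turn), fixed: cream, 200 mm across, its flat rigid top 40 mm above the bench. Origin: centre of its underside on the bench; z up
- mark (a point): the marked spot: centre of the flat red ring painted on top of the round plate (20 mm inside, 26 mm outside diameter), hidden under the mug at the start
- holder: gauge holder, fixed: wooden block 56 x 56 x 44 mm with a through hole 18 mm wide, leaning 20 degrees to its -x side (towards the robot, more or less) on a black base 110 x 75 mm. Origin: centre of the block's footprint on the bench (the base's centre is at x = 5 mm); z up
- holder_mouth (a point): centre of the hole's mouth, on the block's sloping top, about 67 mm above the bench; axes as for the holder (not sloping)
- gauge: round contact gauge, 127 mm, 130 g. Origin: end of its tip when out; z from tip to butt. Along z: red sprung tip 6 mm thick to 14 mm, steel nose 14 thick to 46, collar 32 thick to 52, yellow grip 24 thick to 127. Starts nose down in the holder, collar on the block, its butt leaning 20 degrees towards the holder's -x; comes out along its axis, clear after 46 mm
- gauge_tip (a point): end of the red sprung tip; moves with the tip
- plunger (a joint): how far the sprung tip is pushed into the gauge, 0 (out) to 0.010 m (in, hard stop); the spring needs 1.5 N to start, 3.0 N at 5 mm and 4.5 N at 10 mm
- pliers: pair of pliers with black grips, 165 mm long, lying on the bench; bystander, to be left alone. Origin: centre of the pliers at the bench
- tub: white open tub of small burs, 100 x 75 x 40 mm; bystander, to be left alone. Origin: centre of its underside
- screwdriver: screwdriver with a blue handle, 170 mm long, lying on the bench; bystander, to be left alone. Origin: middle of its length, at the bench
- jar: amber glass jar with black cap, 52 mm across, 75 mm tall; bystander, to be left alone. Origin: centre of its underside
- ball: orange pear-shaped burnishing bulb, 68 mm across, 65 mm tall; bystander, to be left alone. Origin: centre of its underside
- weight: brass weight with a knob, 44 mm across, 55 mm tall; bystander, to be left alone. Origin: centre of its underside

How it is judged:
By the outcome, as a careful person would: the job done as asked, in the order asked, and still so for the second after the job is handed in, while the arm keeps its last pose, push and grip.
It also fails if it takes over 61 s, if anything falls off the work surface, if the arm or the gripper's body presses on something with over 40 N, if the wrist force passes 120 N, or if a joint passes its speed limit or range.

ROBOT

A 6-joint arm with a two-finger parallel gripper is mounted at the origin on the work surface. World frame = base frame: x ahead of the robot, y to its left, z up, the work surface at z = 0. Lengths are in m, angles in rad, forces in N, time in s.
With the tool pointing down it reaches from about 0.25 to 0.725 m from the base axis. Payload 4 kg.
Tool frame: the origin (TCP) lies midway between the tips of the shut fingers; the grasp point (between the pads) lies bot.pinch_z behind it (bot.pinch_z is the distance from the TCP to the grasp point, in m); z points along the fingers, y is the line along which they close (so a half turn about z gives the same grasp; the last joint's range is limited). The gripper opens to 85 mm and grips with 20 to 120 N. Pads are 22 mm wide; open, the fingers measure 114 mm over their backs; the gripper's body (76 mm by 85 mm) begins 54 mm behind the grasp point. The pads swing forward as they close: fully open they stand 13 mm farther back than shut.
Start: joints at [1.311, 0.241, 0.005, 1.335, 0, 1.571], TCP at [0.128, 0.483, 0.231] pointing down, gripper open.
Joint ranges: [-2.72, 2.72], [-1.05, 1.87], [-1.09, 1.28], [-1.99, 2.15], [-1.42, 1.44], [-3.14, 3.14]. Speed limits (rad/s): [2.79, 2.79, 3.14, 3.14, 3.14, 3.14].

INTERFACE

Orientations are given as a unit quaternion [x, y, z, w].
In Python, from workcell import bot gives the robot as it stands.
- The arm moves only by the shell command python3 jog.py 'ROWS'. ROWS is a JSON list of rows, 1 to 10 of them, each of 7 numbers: a rotation vector rx, ry, rz in rad, then dx, dy, dz in m, then the finger opening in m; each row is the pose to reach, as a shift and turn from the pose commanded when the command began, along the tool's axes at that moment; what a row does not reach only later rows make up. A row lasts 1/8 s, in which the tool goes at most 0.0625 m and 0.188 rad, less where a joint would pass 70% of its speed; a pose out of reach is approached as far as the arm can. The fingers move at their own pace and stop on an object; the grip force is fixed at half the most. Time passes only in rows, so rows that do not move let the fingers close. It prints the time, the measured TCP pose, the force, the opening and the grip force at its end.
- bot.get_obs(): the state, without advancing time (a new reading comes with each control period).
- bot.camera(name): name is "scene" or "top" or "wrist"; returns the picture (384x512x3 uint8, red, green, blue); there is no depth.
- bot.calibration(name): a dict with "mtx" (3x3 intrinsics, pixels), "k1" (the pictures are not rectified: a ray, as slopes to the right and down, at radius r is drawn at 1 + k1 r^2 times it, then the intrinsics apply), "R" (3x3) and "t" (3): a world point X has camera coordinates R X + t. Camera axes: x right, y down, z forward; pixel columns grow to the right and rows downward; lengths in m; the calibration is good to about 2 mm. A picture is of the moment at which its call begins: read the wrist's pose just before it. calibration takes no time and is no camera call; for the wrist camera it gives the pose at the moment of the call.
- bot.job_done(): hands the job in; it is judged then, once.
The state is a dict: "clock": time; "joint_pos": joint angles; "joint_vel": joint speeds; "tau": joint torques, N m; "eef_pos": TCP position; "tool_rot": TCP orientation; "ft_force": force on the tool from outside, world axes, zero at the start; "ft_torque": the same for the moment, N m; "grip_width": finger opening in m; "grasp_force": force on a finger pad.
Only numpy, scipy, OpenCV 4.12 (cv2) and the standard library are available. Lean on these libraries where they do the work, as an engineer would, in place of code of your own. Each camera call takes 0.05 s, during which the arm holds its last target. There are 200 camera calls.

## Working session

There is one attempt and no reset: what is moved stays moved. The work goes in short steps, Python scripts to look and compute and a shell command to move; the robot and the scene stay as the last step left them, time stands still between calls to the robot, and variables do not carry over. Pictures are saved under pics/ and viewed, at most 10 in all, crops included, and the job is handed in when it is done.

```bash
ls; mkdir -p pics
python3 - <<'E'
from workcell import bot
import cv2,numpy as np
print(bot.pinch_z); o=bot.get_obs(); print({k:np.round(v,3) for k,v in o.items()})
for n in("scene","top","wrist"):
    c=bot.calibration(n); print(n,{k:np.round(v,3).tolist() for k,v in c.items()})
    im=bot.camera(n); cv2.imwrite(f"pics/{n}0.png",im[:,:,::-1])
E
```

```text
jog.py
pics
workcell.py
0.0187
{'clock': np.float64(0.0), 'joint_pos': array([ 1.311,  0.241,  0.004,  1.335, -0.   ,  1.571]), 'joint_vel': array([ 0.   ,  0.   ,  0.001,  0.   ,  0.001, -0.   ]), 'tau': array([ 1.0000e-03, -3.7232e+01,  2.5241e+01,  1.7000e-02,  0.0000e+00,
       -0.0000e+00]), 'eef_pos': array([0.128, 0.483, 0.23 ]), 'tool_rot': array([ 0.13 ,  0.992, -0.001, -0.   ]), 'ft_force': array([ 0.745,  0.122, -0.74 ]), 'ft_torque': array([ 0.01 , -0.044,  0.008]), 'grasp_force': np.float64(0.0), 'grip_width': np.float64(0.085)}
scene {'mtx': [[434.735, 0.0, 248.713], [0.0, 434.735, 190.224], [0.0, 0.0, 1.0]], 'k1': -0.007, 'R': [[0.726, 0.688, -0.012], [0.513, -0.552, -0.657], [-0.458, 0.471, -0.754]], 't': [-0.416, -0.159, 1.449]}
top {'mtx': [[356.106, 0.0, 254.288], [0.0, 356.106, 198.249], [0.0, 0.0, 1.0]], 'k1': 0.014, 'R': [[0.022, -1.0, -0.012], [-0.996, -0.021, -0.084], [0.084, 0.013, -0.996]], 't': [0.015, 0.557, 1.135]}
wrist {'mtx': [[321.382, 0.0, 257.981], [0.0, 321.382, 193.201], [0.0, 0.0, 1.0]], 'k1': -0.04, 'R': [[0.257, 0.966, -0.003], [0.917, -0.243, 0.316], [0.304, -0.084, -0.949]], 't': [-0.498, -0.042, 0.38]}
```

Run:
```python
import cv2
for n in("scene","top"):
    im=cv2.imread(f"pics/{n}0.png"); cv2.imwrite(f"pics/{n}0b.png",cv2.resize(im,(800,600),interpolation=cv2.INTER_CUBIC))
```

```text
(no output)
```

View pics/scene0b.png

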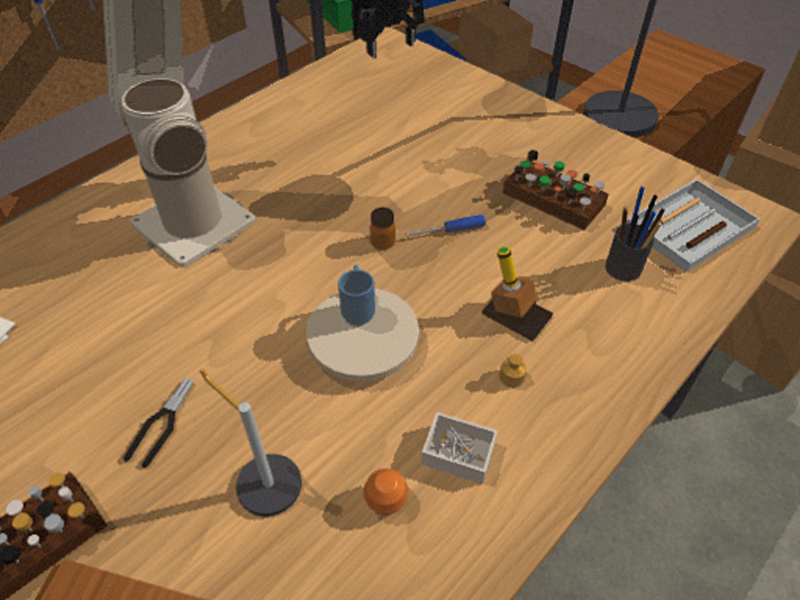

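View pics/top0b.png

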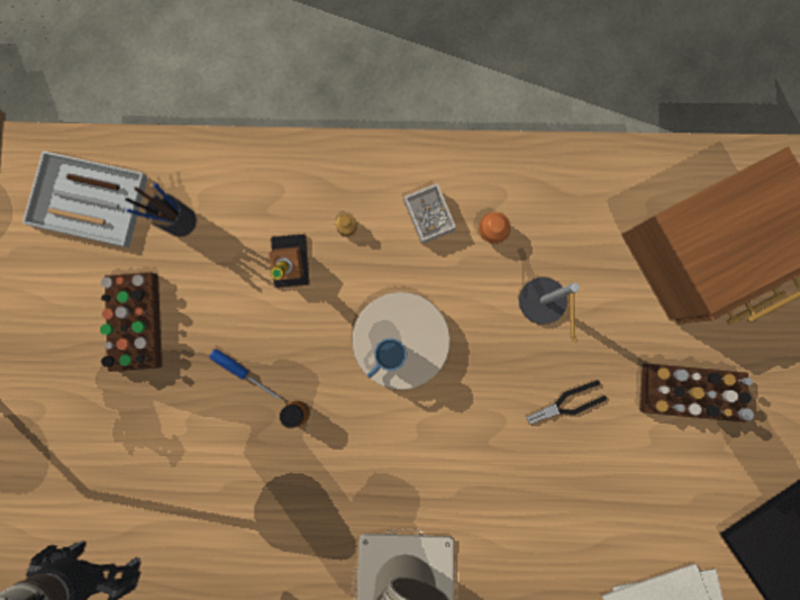

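The two overviews show the hook on the right of the plate (top view ~(370,190) in original pixels), the holder on the left (~(185,167)), and the mug at (250,226) with its handle towards lower left. Next I'll enlarge them.

```bash
cat > h.py <<'E'
import cv2,numpy as np
from workcell import bot
from scipy.optimize import least_squares
from scipy.spatial.transform import Rotation as Rn
def proj(c,X):
    p=np.asarray(c["R"])@X+c["t"]; s=p[:2]/p[2]; s=s*(1+c["k1"]*(s@s)); m=np.asarray(c["mtx"])
    return m[:2,:2]@s+m[:2,2]
def ray(c,uv):
    m=np.asarray(c["mtx"]); d=(np.array(uv)-m[:2,2])/[m[0,0],m[1,1]]; s=d.copy()
    for _ in range(20): s=d/(1+c["k1"]*(s@s))
    R=np.asarray(c["R"]); return -R.T@c["t"], R.T@np.r_[s,1]
def atz(c,uv,z):
    o,d=ray(c,uv); return o+d*(z-o[2])/d[2]
def tri(*cu):
    f=lambda X:np.concatenate([(proj(c,X)-u) for c,u in cu])
    r=least_squares(f,[0.45,0,0.1]); return r.x,np.abs(r.fun).max()
def tool():
    o=bot.get_obs(); return o["eef_pos"],Rn.from_quat(o["tool_rot"])
E
python3 - <<'E'
import cv2,numpy as np
def crop(n,u,v,w,h,W,H):
    im=cv2.imread(f"pics/{n}0.png")[v:v+h,u:u+w]; im=cv2.resize(im,(W,H),interpolation=cv2.INTER_CUBIC)
    cv2.putText(im,f"{n} {u},{v}",(3,12),0,.4,(0,0,255)); return im
# scale 4: 100x75 tiles
g=lambda a:np.vstack([np.hstack(r) for r in a])
cv2.imwrite("pics/c1.png",g([[crop("scene",190,160,100,75,400,300),crop("scene",120,230,100,75,400,300)],[crop("scene",290,150,100,75,400,300),crop("scene",130,270,100,75,400,300)]]))
cv2.imwrite("pics/c2.png",g([[crop("top",220,180,80,60,400,300),crop("top",325,165,80,60,400,300)],[crop("top",150,140,80,60,400,300),crop("top",220,200,60,45,400,300)]]))
E
```

```text
(no output)
```

View pics/c1.png

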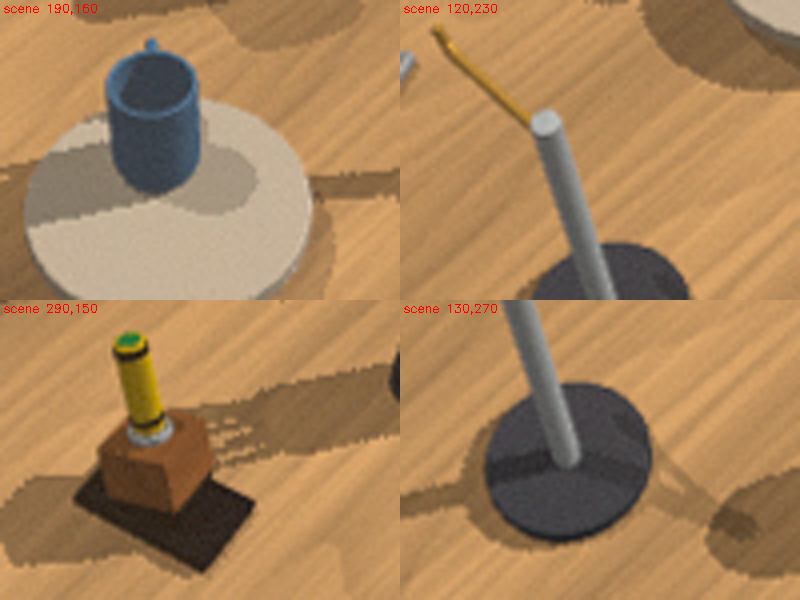

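View pics/c2.png

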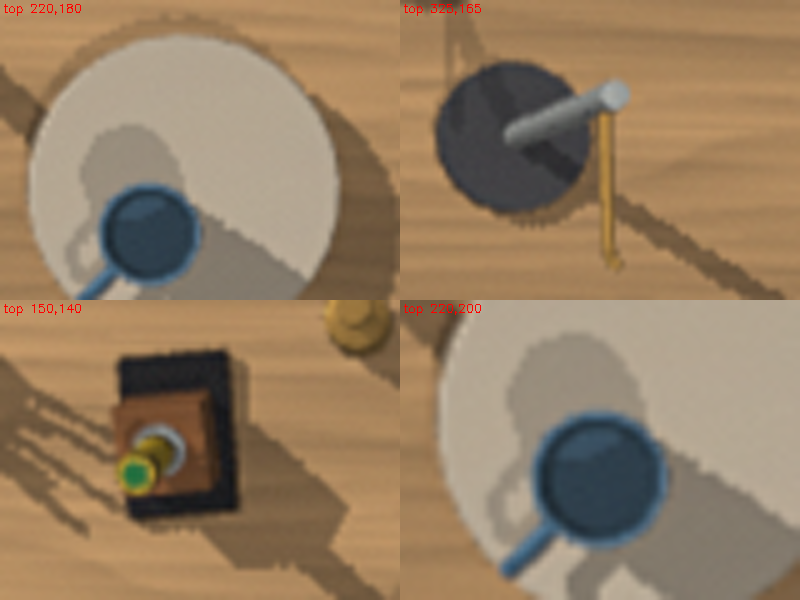

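Run:
```python
from h import *
s,t=bot.calibration("scene"),bot.calibration("top")
np.set_printoptions(precision=4,suppress=True)
P={"mug rim":((228.2,181.2),(250,226.7)),"post top":((156.5,260.7),(367.8,184.2)),"tip":((129.2,237.5),(367.6,218.2)),"elbow":((131.7,241.2),(366.6,216.6)),
"postbase":((172,310.5),(347.4,192.2)),"butt":((322.75,160),(177.4,174.8)),"collar":((327.5,182.5),(182,170.4))}
for k,(a,b) in P.items(): print(k,*tri((s,a),(t,b)))
print("plate",atz(t,(256.8,218.4),.04)); print("mugtop",atz(t,(250,226.7),.125),atz(s,(228.2,181.2),.125)); print("handle end",atz(t,(236.2,240.8),.1))
print("tip",atz(t,(367.6,218.2),.224),atz(s,(129.2,237.5),.224),"post",atz(t,(367.8,184.2),.23),atz(s,(156.5,260.7),.23))
print("butt/col",atz(t,(177.4,174.8),.145),atz(s,(322.75,160),.145))
```

```text
mug rim [0.464  0.0369 0.1254] 0.17634575496424532
post top [ 0.5831 -0.2777  0.2296] 0.0005729094727371375
tip [ 0.4921 -0.2792  0.2237] 0.2862070880860017
elbow [ 0.4969 -0.279   0.2145] 0.15355317657684964
postbase [ 0.5838 -0.2789  0.0082] 0.13973121560763957
butt [0.6111 0.2527 0.1466] 0.29085788232157483
collar [0.6362 0.2561 0.0719] 0.22544242886505117
plate [0.4908 0.0174 0.04  ]
mugtop [0.4636 0.0365 0.125 ] [0.464  0.0375 0.125 ]
handle end [0.4205 0.0777 0.1   ]
tip [ 0.4926 -0.2784  0.224 ] [ 0.4919 -0.2797  0.224 ] post [ 0.583  -0.2775  0.23  ] [ 0.5833 -0.2778  0.23  ]
butt/col [0.6106 0.2524 0.145 ] [0.6107 0.2548 0.145 ]
```

The crops give the mug's rim centre at top (250,226.7) / scene (228.2,181.2), with the handle end at top (236,241). The hook tip is at top (367.6,218.2), the gauge butt at top (177.4,174.8) and the collar at (182,170.4). Triangulated heights match the text. Next I'll move above the mug.

```bash
cat >> h.py <<'E'
def down(psi,tilt=None):
    "tool pointing down, tool y at world angle psi (deg); tilt: world rotvec applied after"
    a=np.radians(psi); y=np.array([np.cos(a),np.sin(a),0]); z=np.array([0,0,-1.]); R=Rn.from_matrix(np.c_[np.cross(y,z),y,z])
    return R if tilt is None else Rn.from_rotvec(tilt)*R
def row(p,R):
    p0,R0=tool(); rv=(R0.inv()*R).as_rotvec(); d=R0.inv().apply(np.array(p)-p0)
    print("row",np.round(np.r_[rv,d],4).tolist(),"n",np.linalg.norm(d)/.0625,np.linalg.norm(rv)/.188)
E
python3 -c "
from h import *
row([.464,.037,.20],down(47))"
python3 jog.py '[[0,0,0.49,-0.439,-0.3445,0.031,0.085],[0,0,0.49,-0.439,-0.3445,0.031,0.085],[0,0,0.49,-0.439,-0.3445,0.031,0.085],[0,0,0.49,-0.439,-0.3445,0.031,0.085],[0,0,0.49,-0.439,-0.3445,0.031,0.085],[0,0,0.49,-0.439,-0.3445,0.031,0.085],[0,0,0.49,-0.439,-0.3445,0.031,0.085],[0,0,0.49,-0.439,-0.3445,0.031,0.085],[0,0,0.49,-0.439,-0.3445,0.031,0.085],[0,0,0.49,-0.439,-0.3445,0.031,0.085]]'
python3 - <<'E'
from h import *
row([.464,.037,.20],down(47)); print(bot.get_obs()["joint_pos"].round(3))
c=bot.calibration("wrist"); im=bot.camera("wrist"); np.save("pics/w1.npy",c,allow_pickle=True)
cv2.imwrite("pics/w1.png",cv2.resize(im[:,:,::-1],(800,600),interpolation=cv2.INTER_CUBIC))
print(proj(c,np.array([.464,.037,.125]))*1.5625,proj(c,np.array([.4205,.0777,.1]))*1.5625)
E
```

```text
clock: 1.4
eef_pos: [0.4658, 0.0343, 0.1995]
tool_rot: [0.369, 0.929, -0.0, -0.0]
ft_force: [0.1, 0.0, -0.4]
grip_width: 0.0851
grasp_force: 0.0
row [-0.0008, -0.0, -0.0059, 0.0031, 0.0007, -0.0005] n 0.051923829828770175 0.03182483376479447
[ 7.400e-02  1.930e-01 -1.400e-01  1.238e+00 -1.000e-03  8.300e-01]
[406.02147596 311.56549281] [405.51401205 173.69033942]
```

View pics/w1.png

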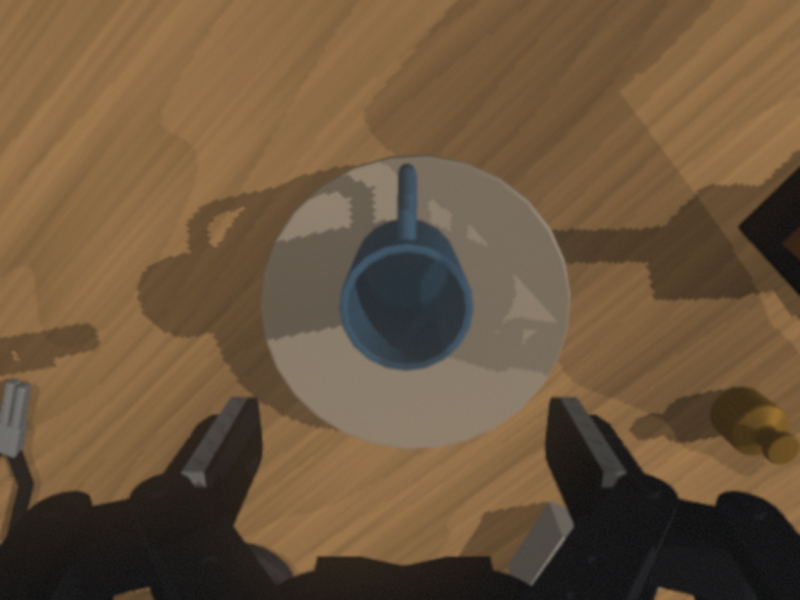

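The wrist view shows the handle pointing straight up the image: rim centre (406,307), handle end (407,170). So the pads straddle the handle-free sides. Descending to grip.

```bash
python3 jog.py '[[0,0,-0.006,0.003,0.0007,0.06,0.085],[0,0,-0.006,0.003,0.0007,0.121,0.085],[0,0,-0.006,0.003,0.0007,0.121,0.085],[0,0,-0.006,0.003,0.0007,0.121,0.04],[0,0,-0.006,0.003,0.0007,0.121,0.04],[0,0,-0.006,0.003,0.0007,0.121,0.04],[0,0,-0.006,0.003,0.0007,0.121,0.04],[0,0,-0.006,0.003,0.0007,0.121,0.04]]'
```

```text
clock: 2.45
eef_pos: [0.4649, 0.0406, 0.0823]
tool_rot: [0.363, 0.932, 0.002, 0.003]
ft_force: [-0.9, 2.2, 7.4]
grip_width: 0.0599
grasp_force: 65.8
```

```bash
python3 jog.py '[[0,0,0,0,0,0,0.04],[0,0,0,0,0,0,0.04]]'; python3 jog.py '[[0,0,0,0,0,-0.02,0.04],[0,0,0,0,0,-0.05,0.04],[0,0,0,0,0,-0.05,0.04],[0,0,0,0,0,-0.05,0.04]]'
python3 - <<'E'
from h import *
im=bot.camera("scene"); 
cv2.imwrite("pics/s2.png",cv2.resize(im[110:260,150:350,::-1],(800,600),interpolation=cv2.INTER_CUBIC))
E
```

```text
clock: 2.7
eef_pos: [0.465, 0.0406, 0.0823]
tool_rot: [0.363, 0.932, 0.002, 0.003]
ft_force: [-0.7, 0.8, 7.6]
grip_width: 0.0598
grasp_force: 65.8
clock: 3.2
eef_pos: [0.4623, 0.04, 0.1291]
tool_rot: [0.363, 0.932, 0.0, 0.0]
ft_force: [0.1, 0.1, -3.6]
grip_width: 0.0597
grasp_force: 65.6
```

View pics/s2.png

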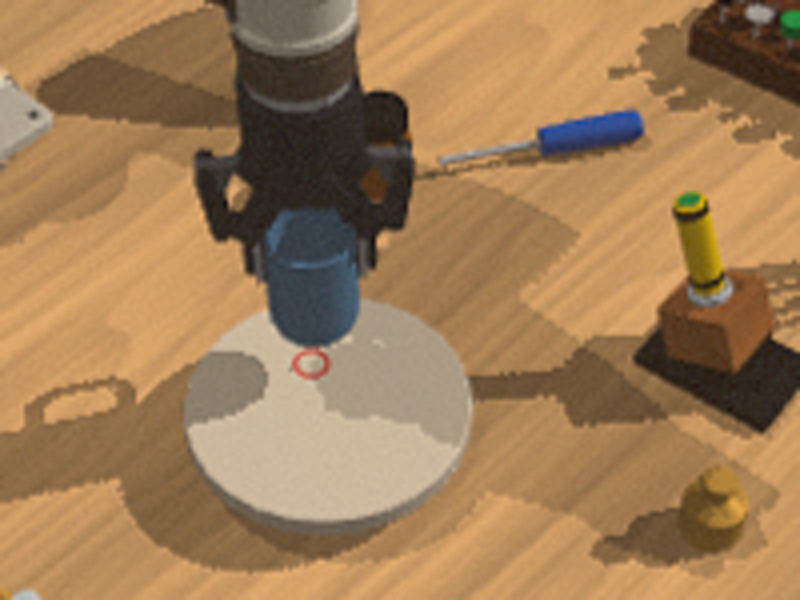

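The scene crop shows the mug lifted, with the red ring at view (311,363), i.e. original pixel (227.75,200.75).

Run:
```python
from h import *
s=bot.calibration("scene"); print("mark",atz(s,(227.75,200.75),.04))
row([.44,-.238,.2143],down(180))
p,R=tool(); u=R.apply([-.0025,0,.0423])+p; print("mug",u,"crop px underside near edge",(proj(s,u+[.031*.697,-.031*.717,0])-[150,110])*4,"mid",(proj(s,u+[0,0,.03])-[150,110])*4)
```

```text
mark [0.45809971 0.03594475 0.04      ]
row [0.0006, -0.0016, -2.3146, -0.1722, -0.2194, -0.0857] n 4.668175017698977 12.31183493659366
mug [0.46353632 0.038325   0.08623511] crop px underside near edge [315.04104522 356.75876521] mid [313.76660932 292.62752608]
```

Run:
```python
from h import *
s=bot.calibration("scene"); e=np.array([.031*.697,-.031*.717,0])
print("start near edge", proj(s,np.array([.464,.037,.04])+e),"seen 228,208.2; rim near", proj(s,np.array([.464,.037,.125])+e))
print("start rim far", proj(s,np.array([.464,.037,.125])-e))
im0=cv2.imread("pics/scene0.png")[150:230,180:280]; im1=bot.camera("scene")[150:230,180:280,::-1]
cv2.imwrite("pics/s3.png",np.hstack([cv2.resize(i,(400,320),interpolation=cv2.INTER_CUBIC) for i in (im0,im1)]))
for im in (im0,im1):
    h=cv2.cvtColor(np.ascontiguousarray(im),cv2.COLOR_BGR2HSV).astype(int); m=(h[...,0]>98)&(h[...,0]<118)&(h[...,1]>100)
    c=m[:,40:57]; v,u=np.nonzero(c); print("rows",np.unique(v,return_counts=True)[0][[0,-1]]+150, [np.nonzero(m[:,k])[0][[0,-1]]+150 for k in (44,48,52)], [np.nonzero(m[r])[0][[0,-1]]+180 for r in (35,40,45) if m[r].any()])
```

```text
start near edge [229.31212817 210.26979687] seen 228,208.2; rim near [227.84159153 190.06969684]
start rim far [228.2664769  172.86207444]Traceback (most recent call last):
  File "<stdin>", line 9, in <module>
IndexError: index 0 is out of bounds for axis 0 with size 0
```

```bash
python3 jog.py '[[0,0,-0.18,0,0,-0.0857,0.04],[0,0,-0.36,-0.02,-0.03,-0.0857,0.04],[0,0,-0.55,-0.05,-0.06,-0.0857,0.04],[0,0,-0.74,-0.08,-0.1,-0.0857,0.04],[0,0,-0.92,-0.11,-0.14,-0.0857,0.04],[0,0,-1.1,-0.14,-0.18,-0.0857,0.04],[0,0,-1.28,-0.172,-0.219,-0.0857,0.04],[0,0,-1.46,-0.172,-0.219,-0.0857,0.04],[0,0,-1.64,-0.172,-0.219,-0.0857,0.04],[0,0,-1.82,-0.172,-0.219,-0.0857,0.04]]'
python3 jog.py '[[0,0,-0.18,0,0,0,0.04],[0,0,-0.36,0,0,0,0.04],[0,0,-0.495,0,0,0,0.04],[0,0,-0.495,0,0,0,0.04]]'
python3 - <<'E'
from h import *
print(bot.get_obs()["joint_pos"].round(2)); row([.44,-.238,.2143],down(180))
g=[bot.camera("scene")[185:285,95:195],bot.camera("top")[150:250,320:420],bot.camera("wrist")]
g=[cv2.resize(np.ascontiguousarray(i[:,:,::-1]),s,interpolation=cv2.INTER_CUBIC) for i,s in zip(g,[(400,300),(400,300),(400,300)])]
g[0]=cv2.resize(g[0],(400,400));g[1]=cv2.resize(g[1],(400,400))
w=cv2.copyMakeBorder(cv2.resize(g[2],(266,200)),0,0,0,534,cv2.BORDER_CONSTANT)
cv2.imwrite("pics/p1.png",np.vstack([np.hstack(g[:2]),w]))
E
```

```text
clock: 4.55
eef_pos: [0.44, -0.2376, 0.2134]
tool_rot: [-0.506, 0.863, 0.001, -0.001]
ft_force: [0.8, -0.3, -2.5]
grip_width: 0.0602
grasp_force: 66.6
clock: 5.05
eef_pos: [0.4402, -0.2372, 0.2138]
tool_rot: [-0.699, 0.715, 0.001, -0.0]
ft_force: [-0.4, 0.1, -2.2]
grip_width: 0.0596
grasp_force: 66.6
[-0.49  0.25 -0.03  1.29  0.   -2.04]
row [0.0021, 0.0012, -0.0222, 0.0008, 0.0002, -0.0005] n 0.015363815941120813 0.11883784380383818
```

View pics/p1.png

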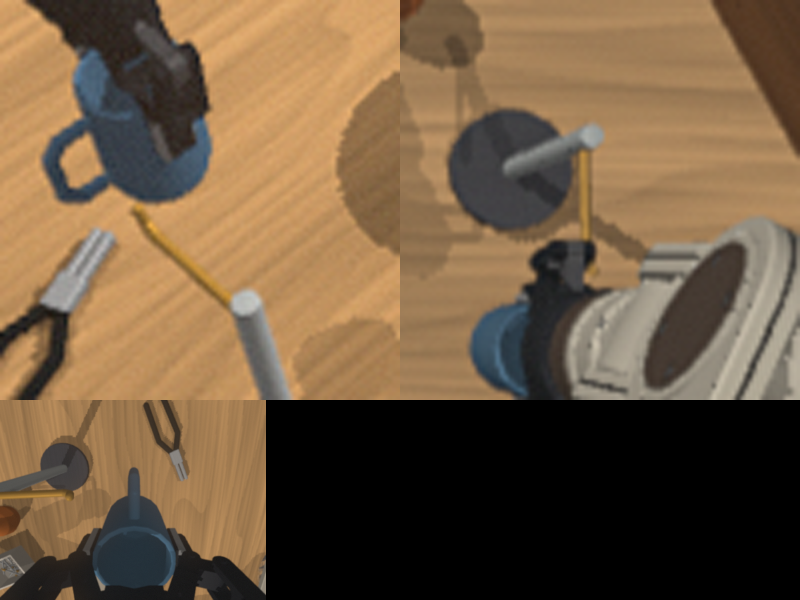

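The composite shows the handle opening at scene-crop (78,160), i.e. pixel (114.5,225). The rod tip is at crop (138,210), clear of the handle. The wrist view has the handle end at (134,470) in the small picture. I'll check these against prediction.

Run:
```python
from h import *
s=bot.calibration("scene");w=bot.calibration("wrist"); p,R=tool()
L=lambda y,z:p+R.apply([-.0025+y,0,.0423-z])
print("loop",L(.043,.045), (proj(s,L(.043,.045))-[95,185])*4)
for y,z in((.031,.025),(.031,.065),(.053,.025),(.053,.065),(.062,.065),(.062,.025),(.0575,.045)): print(y,z,((proj(s,L(y,z))-[95,185])*4).round(1),(proj(w,L(y,z))*.52+[0,400]).round(1))
print("rim c w",(proj(w,L(0,.085))*.52+[0,400]).round(1),"tip w",(proj(w,np.array([.492,-.279,.2275]))*.52+[0,400]).round(1),"tip s",((proj(s,np.array([.492,-.279,.224]))-[95,185])*4).round(1))
```

```text
loop [ 0.43960914 -0.27789245  0.21704188] [ 85.17558364 161.66877285]
0.031 0.025 [111.8 170.5] [134.8 501.3]
0.031 0.065 [ 94.9 126.9] [134.9 517.6]
0.053 0.025 [ 78.7 193.6] [134.8 479.6]
0.053 0.065 [ 60.5 150.3] [135.  490.2]
0.062 0.065 [ 46.2 159.9] [135.  478.1]
0.062 0.025 [ 64.9 203.1] [134.8 470.3]
0.0575 0.045 [ 62.7 177.1] [134.9 479. ]
rim c w [135. 568.] tip w [ 70.5 499.3] tip s [138.1 209.3]
```

```bash
python3 jog.py '[[0,0,0,0,-0.02,0,0.04],[0,0,0,0,-0.045,0,0.04],[0,0,0,0,-0.07,0,0.04],[0,0,0,0,-0.097,0,0.04],[0,0,0,0,-0.097,0,0.04]]'
python3 - <<'E'
from h import *
p,R=tool(); L=lambda y,z:p+R.apply([-.0025+y,0,.0423-z]); print("loop",L(.043,.045)); 
# tilt target about the rod axis: pivot = rod at mug z=58
for a in(0,30,40,50):
    T=Rn.from_rotvec([np.radians(a),0,0]); piv=np.array([.5375,-.2784,.21])
    # mug-frame rod point y=.045,z=.059 -> tool coords
    q=np.array([-.0025+.045,0,.0423-.059]); Rt=T*down(180); print(a,piv-Rt.apply(q),Rt.apply([0,0,1])); row(piv-Rt.apply(q),Rt)
E
```

```text
clock: 5.82
eef_pos: [0.5392, -0.2394, 0.2141]
tool_rot: [-0.7, 0.714, 0.0, 0.0]
ft_force: [-0.0, -0.3, -1.9]
grip_width: 0.0598
grasp_force: 66.7
loop [ 0.53836992 -0.27984742  0.21676994]
0 [ 0.5375 -0.2359  0.1933] [ 0.  0. -1.]
row [0.0002, 0.0002, -0.0205, -0.0034, 0.0018, 0.0208] n 0.3381175380178592 0.10884531245390644
30 [ 0.5375     -0.23324392  0.21678738] [ 2.77555756e-17  5.00000000e-01 -8.66025404e-01]
row [-0.0052, -0.5234, -0.02, -0.0061, 0.0018, -0.0027] n 0.11035332417796485 2.7860218271326027
40 [ 0.5375     -0.23510856  0.22452553] [ 0.          0.64278761 -0.76604444]
row [-0.007, -0.6979, -0.0197, -0.0042, 0.0018, -0.0104] n 0.1824668897883347 3.7138403530620154
50 [ 0.5375     -0.23828858  0.23182234] [ 5.55111512e-17  7.66044443e-01 -6.42787610e-01]
row [-0.0088, -0.8724, -0.0192, -0.001, 0.0017, -0.0177] n 0.2857059977162317 4.6418712493340095
```

Run:
```python
from h import *
for a in(-20,-40,-50):
    T=Rn.from_rotvec([np.radians(a),0,0]); piv=np.array([.5375,-.2784,.21])
    q=np.array([-.0025+.045,0,.0423-.059]); Rt=T*down(180); print(a,piv-Rt.apply(q),Rt.apply([0,0,1])); row(piv-Rt.apply(q),Rt)
```

```text
-20 [ 0.5375     -0.2441748   0.17977128] [ 0.         -0.34202014 -0.93969262]
row [0.0037, 0.3493, -0.0202, 0.0049, 0.0016, 0.0343] n 0.5549736847605052 1.8610421400254948
-40 [ 0.5375     -0.25657766  0.16988858] [ 0.         -0.64278761 -0.76604444]
row [0.0073, 0.6983, -0.0196, 0.0173, 0.0013, 0.0442] n 0.7593272153173263 3.7161513768948855
-50 [ 0.5375     -0.26387447  0.16670856] [-5.55111512e-17 -7.66044443e-01 -6.42787610e-01]
row [0.0091, 0.8729, -0.0191, 0.0246, 0.0012, 0.0474] n 0.8538665959304461 4.6441826297199205
```

```bash
python3 jog.py '[[0,0,-0.02,-0.003,0.002,0.02,0.04],[0,0.17,-0.02,0.0,0.002,0.028,0.04],[0,0.349,-0.02,0.005,0.002,0.0343,0.04],[0,0.52,-0.02,0.011,0.002,0.04,0.04],[0,0.698,-0.02,0.0173,0.0013,0.0442,0.04],[0,0.698,-0.02,0.0173,0.0013,0.0442,0.04],[0,0.698,-0.02,0.0173,0.0013,0.0442,0.04]]'
python3 - <<'E'
from h import *
print(bot.get_obs()["joint_pos"].round(2)); p,R=tool(); L=lambda y,z:p+R.apply([-.0025+y,0,.0423-z]); print("rodpt",L(.045,.059))
g=[bot.camera("scene")[200:300,110:210],bot.camera("top")[150:250,320:420]]
cv2.imwrite("pics/p2.png",np.hstack([cv2.resize(np.ascontiguousarray(i[:,:,::-1]),(400,400),interpolation=cv2.INTER_CUBIC) for i in g]))
E
```

```text
clock: 6.7
eef_pos: [0.5363, -0.257, 0.1714]
tool_rot: [-0.664, 0.665, -0.239, -0.243]
ft_force: [-0.8, -0.7, -2.0]
grip_width: 0.0597
grasp_force: 66.9
[-0.12  0.4  -0.13  0.95 -0.69 -1.72]
rodpt [ 0.53644225 -0.27896411  0.21147566]
```

View pics/p2.png

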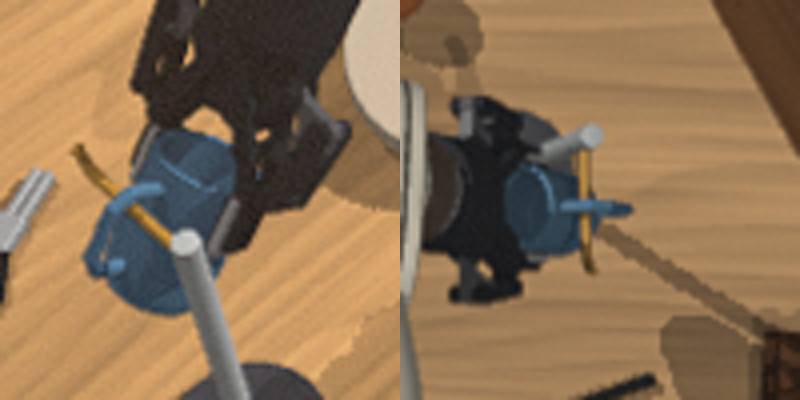

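The rod runs through the handle opening in both views (scene-crop rod (75,150)→(185,245), handle around it). Lowering onto the rod and releasing.

```bash
python3 jog.py '[[0,0,0,-0.002,0,0.0023,0.04],[0,0,0,-0.002,0,0.0023,0.04],[0,0,0,-0.002,0,0.0023,0.085],[0,0,0,-0.002,0,0.0023,0.085],[0,0,0,-0.002,0,0.0023,0.085],[0,0,0,-0.002,0,0.0023,0.085],[0,0,0,-0.002,0,0.0023,0.085]]'
python3 jog.py '[[0,0,0,0,0,-0.02,0.085],[0,0,0,0,0,-0.05,0.085],[0,0,0,0,0,-0.09,0.085],[0,0,0,0,0,-0.14,0.085],[0,0,0,0,0,-0.14,0.085]]'
python3 - <<'E'
from h import *
row([.55,.1,.26],down(180)); 
g=[bot.camera("scene"),bot.camera("top")]
for n,i in zip("st",g): cv2.imwrite(f"pics/q{n}.png",i[:,:,::-1])
g=[g[0][200:300,110:210],g[1][150:250,320:420],g[0][150:250,180:280],g[0][130:230,280:380]]
a=[cv2.resize(np.ascontiguousarray(i[:,:,::-1]),(400,300),interpolation=cv2.INTER_CUBIC) for i in g]
cv2.imwrite("pics/p3.png",np.vstack([np.hstack(a[:2]),np.hstack(a[2:])]))
E
```

```text
clock: 7.68
eef_pos: [0.5362, -0.2567, 0.1678]
tool_rot: [0.665, -0.664, 0.239, 0.244]
ft_force: [0.5, 0.2, -0.7]
grip_width: 0.0849
grasp_force: 0.0
clock: 8.3
eef_pos: [0.5393, -0.165, 0.2784]
tool_rot: [0.665, -0.664, 0.242, 0.242]
ft_force: [-0.1, -0.2, -0.4]
grip_width: 0.085
grasp_force: 0.0
row [-0.0004, -0.6979, 0.001, -0.2148, -0.011, -0.1562] n 4.253852855842544 3.712316554441566
```

View pics/p3.png

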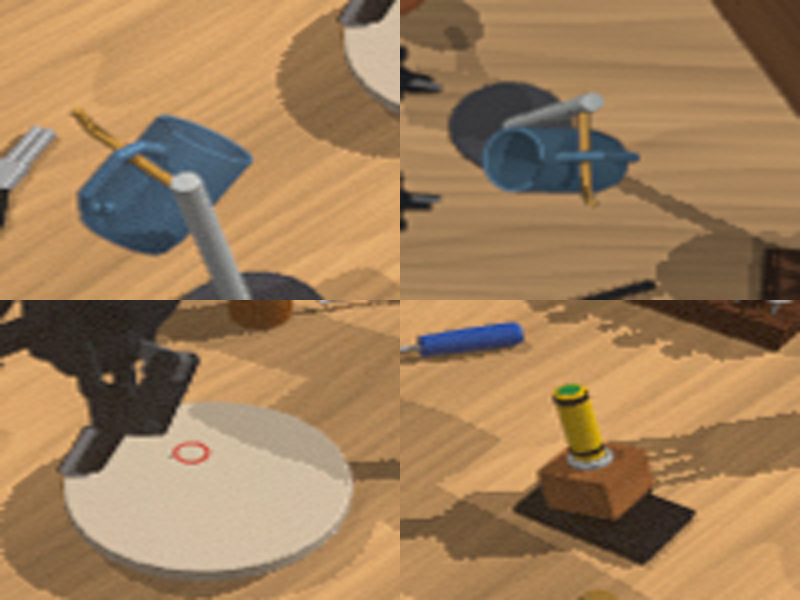

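The mug hangs by its handle on the rod, and the ring is uncovered at scene-crop (190,453). The holder is undisturbed. Now to a viewing pose near the gauge.

```bash
python3 -c "
from h import *
row([.58,.19,.29],down(90))"
```

```text
row [-0.5411, -0.551, 1.5018, -0.2633, -0.0422, -0.2408] n 5.749575695269493 8.982860416336441
```

```bash
python3 jog.py '[[0,0,0,-0.02,0,-0.06,0.085],[-0.1,-0.1,0.25,-0.07,-0.01,-0.09,0.085],[-0.16,-0.16,0.42,-0.12,-0.02,-0.13,0.085],[-0.22,-0.22,0.6,-0.16,-0.03,-0.16,0.085],[-0.28,-0.29,0.78,-0.21,-0.035,-0.2,0.085],[-0.34,-0.35,0.96,-0.2633,-0.042,-0.2408,0.085],[-0.4,-0.41,1.14,-0.2633,-0.0422,-0.2408,0.085],[-0.47,-0.48,1.32,-0.2633,-0.0422,-0.2408,0.085],[-0.541,-0.551,1.502,-0.2633,-0.0422,-0.2408,0.085],[-0.541,-0.551,1.502,-0.2633,-0.0422,-0.2408,0.085]]'
cat >> h.py <<'E'
def blobs(name,lo,hi,near,lo2=None,hi2=None,r=60):
    c=bot.calibration(name); im=bot.camera(name); h=cv2.cvtColor(im,cv2.COLOR_RGB2HSV)
    m=cv2.inRange(h,lo,hi)
    if lo2: m|=cv2.inRange(h,lo2,hi2)
    q=proj(c,np.array(near)); y,x=np.mgrid[:384,:512]; m[(x-q[0])**2+(y-q[1])**2>r*r]=0
    v,u=np.nonzero(m); 
    return c,(u.mean(),v.mean()) if len(u) else None,len(u),(u.min(),u.max(),v.min(),v.max()) if len(u) else None,im
G=((45,90,40),(85,255,255)); Y=((22,120,60),(34,255,255)); RD=((0,110,90),(6,255,255)); RD2=((172,110,90),(180,255,255))
E
python3 - <<'E'
from h import *
print(bot.get_obs()["joint_pos"].round(2),tool()[0])
gb,ye,rd=[],[],[]
for n in("scene","top","wrist"):
    for nm,l,(k,near,r) in(("green",gb,(G,(.611,.253,.145),25 if n!="wrist" else 60)),("yel",ye,(Y,(.622,.255,.11),25 if n!="wrist" else 80))):
        c,u,N,bb,im=blobs(n,*k,near,r=r); print(n,nm,u,N,bb); l.append((c,u)) if u else 0
    c,u,N,bb,im=blobs(n,*RD,(.458,.036,.04),*RD2,r=14 if n!="wrist" else 40); print(n,"red",u,N,bb)
    if u: rd.append((c,u)); print(" mark",atz(c,u,.04))
    cv2.imwrite(f"pics/v_{n}.png",im[:,:,::-1])
for l in(gb,ye): 
    if len(l)>1: print(*tri(*l), tri(*l[:2])[0], [ (proj(c,tri(*l)[0])-u).round(1) for c,u in l])
E
```

```text
clock: 9.65
eef_pos: [0.5803, 0.1882, 0.2878]
tool_rot: [0.003, 1.0, 0.0, -0.001]
ft_force: [-0.9, 0.0, 0.4]
grip_width: 0.0853
grasp_force: 0.0
[0.31 0.46 0.47 1.58 0.   0.32] [0.58026426 0.18819545 0.28780972]
scene green (np.float64(321.77777777777777), np.float64(159.44444444444446)) 9 (np.int64(320), np.int64(324), np.int64(159), np.int64(160))
scene yel (np.float64(324.78205128205127), np.float64(171.47435897435898)) 156 (np.int64(319), np.int64(330), np.int64(158), np.int64(183))
scene red (np.float64(227.14285714285714), np.float64(201.0952380952381)) 21 (np.int64(223), np.int64(231), np.int64(197), np.int64(204))
 mark [0.45774403 0.03388917 0.04      ]
top green None 0 None
top yel None 0 None
top red (np.float64(251.13333333333333), np.float64(227.2)) 15 (np.int64(247), np.int64(254), np.int64(224), np.int64(231))
 mark [0.46242646 0.03488078 0.04      ]
wrist green (np.float64(326.1656804733728), np.float64(208.4023668639053)) 169 (np.int64(319), np.int64(333), np.int64(202), np.int64(215))
wrist yel (np.float64(322.188679245283), np.float64(207.84591194968553)) 318 (np.int64(307), np.int64(337), np.int64(197), np.int64(220))
wrist red (np.float64(122.56571428571428), np.float64(51.42857142857143)) 175 (np.int64(112), np.int64(133), np.int64(40), np.int64(63))
 mark [0.46049165 0.03402047 0.04      ]
[0.60875918 0.25241628 0.14753447] 0.021837545989740192 [0.60875918 0.25241628 0.14753447] [array([-0.,  0.]), array([0., 0.])]
[0.62322181 0.25710258 0.10796069] 0.5572551979366267 [0.62322181 0.25710258 0.10796069] [array([ 0.6, -0.2]), array([-0.2, -0.2])]
```

Run:
```python
from h import *
t=bot.calibration("top"); im=cv2.imread("pics/top0.png"); 
m=(im.max(2)<50).astype(np.uint8); mm=np.zeros_like(m); mm[145:190,165:205]=m[145:190,165:205]
v,u=np.nonzero(mm); print(len(u))
pts=np.array([atz(t,(a,b),.008)[:2] for a,b in zip(u,v)],np.float32); print(cv2.minAreaRect(pts*1000), cv2.boxPoints(cv2.minAreaRect(pts*1000)))
# wrist: grey/yellow profile fit: predicted butt & collar px for yaws
w=bot.calibration("wrist"); B=np.array([.6100,.2525,.145])
for yaw in(0,3,5,8):
    a=np.radians(yaw); d=np.array([-np.cos(a)*.342,-np.sin(a)*.342,.94]); print(yaw,proj(w,B),"collar top",proj(w,B-d*.075),"mouth",B-d*.081)
im=cv2.imread("pics/v_wrist.png"); cv2.imwrite("pics/g1.png",cv2.resize(im[150:270,250:410],(800,600),interpolation=cv2.INTER_CUBIC))
```

```text
303
((659.21240234375, 259.13714599609375), (106.14405822753906, 70.84786987304688), 6.404677867889404) [[602.5201  288.4198 ]
 [610.42316 218.01411]
 [715.9047  229.85449]
 [708.00165 300.2602 ]]
0 [324.98533964 208.44976634] collar top [311.96470996 207.36556823] mouth [0.637702 0.2525   0.06886 ]
3 [324.98533964 208.44976634] collar top [313.09493655 207.34070654] mouth [0.63766404 0.25394981 0.06886   ]
5 [324.98533964 208.44976634] collar top [313.84872743 207.29336564] mouth [0.63759659 0.25491439 0.06886   ]
8 [324.98533964 208.44976634] collar top [314.97772123 207.17633518] mouth [0.63743241 0.25635537 0.06886   ]
```

View pics/g1.png

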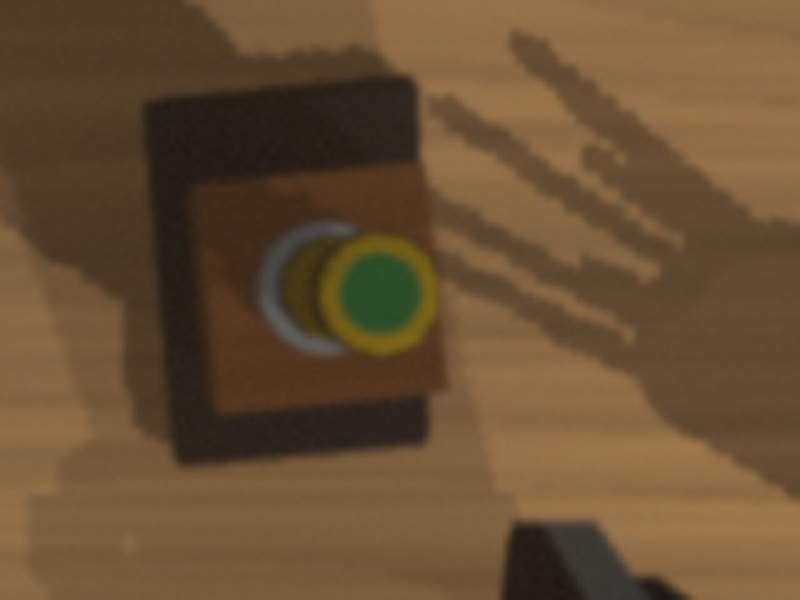

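The enlarged wrist view shows the butt at (381,292) and collar centre at about (326,288), i.e. pixels (326.2,208.4) and (315.2,207.5), so the holder's yaw is about 6°. Planning the tilted approach.

```bash
cat >> h.py <<'E'
yw=np.radians(6); B=np.array([.610,.253,.145]); D=np.array([-.342*np.cos(yw),-.342*np.sin(yw),.94])
RG=down(96,np.radians(-20)*np.array([-np.sin(yw),np.cos(yw),0]))
E
python3 -c "
from h import *
print(RG.apply([0,0,1]),D); row(B+.045*D,RG); p,R=tool()
print('approach',.045+.0487)"
```

```text
[ 0.34014652  0.03575084 -0.93969262] [-0.34012649 -0.03574873  0.94      ]
row [-0.0192, -0.3509, -0.1014, -0.0145, 0.0614, 0.1019] n 1.9169758361343103 1.945353345278633
approach 0.0937
```

```bash
python3 jog.py '[[-0.01,-0.175,-0.05,-0.0145,0.05,0.01,0.085],[-0.0192,-0.351,-0.101,-0.0145,0.0614,0.06,0.085],[-0.0192,-0.351,-0.101,-0.0145,0.0614,0.102,0.085],[-0.0192,-0.351,-0.101,-0.0145,0.0614,0.102,0.085],[-0.0192,-0.351,-0.101,-0.0145,0.0614,0.102,0.085]]'
python3 - <<'E'
from h import *
print(bot.get_obs()["joint_pos"].round(2)); row(B+.045*D,RG)
c,u,N,bb,im=blobs("wrist",*G,B,r=60); print(u,N,proj(c,B)); w=c
# correction in tool axes assuming depth of butt
o,d=ray(c,u); n=RG.apply([0,0,1]); X=o+d*(((B-o)@n)/(d@n)); print("butt seen",X, "tool-axis err",tool()[1].inv().apply(X-B))
E
```

```text
clock: 10.72
eef_pos: [0.5967, 0.2521, 0.1904]
tool_rot: [-0.051, 0.983, 0.01, 0.175]
ft_force: [0.8, 0.3, 1.4]
grip_width: 0.0849
grasp_force: 0.0
[ 0.46  0.31 -0.08  0.85 -0.12  0.33]
row [0.0008, 0.0042, -0.002, 0.003, -0.0005, 0.0022] n 0.05999848326744062 0.02488754453379183
(np.float64(260.1818181818182), np.float64(214.46556473829202)) 363 [259.12004598 215.45687171]
butt seen [0.60929594 0.25360257 0.14476807] tool-axis err [ 6.80025705e-04  6.70919221e-04 -4.18789822e-06]
```

```bash
python3 jog.py '[[0,0,0,0.0015,0,0.03,0.085],[0,0,0,0.0015,0,0.06,0.085],[0,0,0,0.0015,0,0.094,0.085],[0,0,0,0.0015,0,0.094,0.085],[0,0,0,0.0015,0,0.094,0.015],[0,0,0,0.0015,0,0.094,0.015],[0,0,0,0.0015,0,0.094,0.015],[0,0,0,0.0015,0,0.094,0.015],[0,0,0,0.0015,0,0.094,0.015],[0,0,0,0.0015,0,0.094,0.015]]'
python3 -c "
from h import *
row(B-.0487*D,RG)"
```

```text
clock: 12.02
eef_pos: [0.6256, 0.2546, 0.1005]
tool_rot: [-0.051, 0.983, 0.01, 0.175]
ft_force: [-1.4, -0.3, 5.8]
grip_width: 0.0227
grasp_force: 58.4
row [0.0006, 0.0031, -0.0019, -0.0005, 0.0001, 0.0015] n 0.025431373166791615 0.01937328281787101
```

```bash
python3 jog.py '[[0,0,0,0,0,-0.01,0.015],[0,0,0,0,0,-0.03,0.015],[0,0,0,0,0,-0.055,0.015],[0,0,0,0,0,-0.09,0.015],[0,0,0,0,0,-0.13,0.015],[0,0,0,0,0,-0.13,0.015],[0,0,0,0,0,-0.13,0.015]]'
python3 - <<'E'
from h import *
row([.46,.0345,.078+.04+.06],down(90))
print(tool()[0])
E
```

```text
clock: 12.9
eef_pos: [0.58, 0.249, 0.2203]
tool_rot: [-0.051, 0.984, 0.009, 0.173]
ft_force: [0.4, -0.3, -1.4]
grip_width: 0.0228
grasp_force: 59.1
row [0.0177, 0.3482, 0.1018, 0.1473, -0.2011, -0.0085] n 3.9907537571373894 1.931814010864337
[0.58000956 0.24902885 0.22026659]
```

```bash
python3 jog.py '[[0.005,0.09,0.03,0.03,-0.04,-0.01,0.015],[0.01,0.17,0.05,0.06,-0.08,-0.01,0.015],[0.013,0.26,0.08,0.1,-0.13,-0.01,0.015],[0.0177,0.348,0.1018,0.13,-0.17,-0.009,0.015],[0.0177,0.348,0.1018,0.147,-0.201,-0.0085,0.015],[0.0177,0.348,0.1018,0.147,-0.201,-0.0085,0.015],[0.0177,0.348,0.1018,0.147,-0.201,-0.0085,0.015]]'
python3 - <<'E'
from h import *
p,R=tool(); print(p,R.apply([0,0,1]))
for n in("scene","top","wrist"):
    c=bot.calibration(n); im=bot.camera(n); cv2.imwrite(f"pics/x_{n}.png",im[:,:,::-1])
    h=cv2.cvtColor(im,cv2.COLOR_RGB2HSV); m=cv2.inRange(h,*RD)|cv2.inRange(h,*RD2); q=proj(c,p+R.apply([0,0,.07])); q2=proj(c,np.array([.46,.0345,.04]))
    k,l,st,ce=cv2.connectedComponentsWithStats(m); print(n,"tip pred",q,"mark pred",q2)
    for i in range(1,k):
        if st[i,4]>2 and min(np.hypot(*(ce[i]-q)),np.hypot(*(ce[i]-q2)))<40: print("  red",st[i],ce[i].round(1))
    y=cv2.inRange(h,*Y); k,l,st,ce=cv2.connectedComponentsWithStats(y)
    for i in range(1,k):
        if st[i,4]>8 and np.hypot(*(ce[i]-q))<60: print("  yel",st[i],ce[i].round(1))
E
```

```text
clock: 13.78
eef_pos: [0.461, 0.0352, 0.1778]
tool_rot: [0.0, 1.0, 0.001, 0.0]
ft_force: [-0.3, -0.2, -1.1]
grip_width: 0.0229
grasp_force: 59.2
[0.46096619 0.03517658 0.17775567] [ 2.92315535e-04  1.12468597e-03 -9.99999325e-01]
scene tip pred [227.11553638 185.4038059 ] mark pred [227.86056518 201.39278572]
  red [223 198   9   7  19] [227.2 201.2]
  yel [224 151   6   8  21] [226.4 154.9]
  yel [222 158   8  19  83] [226.9 167.6]
top tip pred [250.53331706 227.60834607] mark pred [251.23574426 227.96705307]
wrist tip pred [258.92476937 205.66011768] mark pred [257.92078106 178.15902395]
  red [244 165  28  28 235] [257.5 178.4]
  yel [253 216   9   2  11] [257.5 216.4]
  yel [ 231  223   54   65 2401] [258.4 254.9]
```

Run:
```python
from h import *
w=cv2.imread("pics/x_wrist.png"); s=cv2.imread("pics/x_scene.png")
h=cv2.cvtColor(w,cv2.COLOR_BGR2HSV)
for v in range(186,224,2): print(v,[tuple(int(a) for a in h[v,u]) for u in range(249,268,3)])
print("scene")
h=cv2.cvtColor(s,cv2.COLOR_BGR2HSV)
for v in range(174,197,1): print(v,[tuple(int(a) for a in s[v,u,::-1]) for u in range(222,234,1)])
```

```text
186 [(6, 116, 143), (16, 62, 143), (17, 59, 143), (17, 59, 143), (17, 59, 143), (14, 72, 142), (3, 161, 141)]
188 [(3, 165, 141), (8, 101, 142), (14, 64, 143), (15, 64, 143), (12, 73, 143), (4, 136, 142), (4, 150, 141)]
190 [(8, 102, 142), (3, 159, 141), (4, 145, 141), (4, 140, 142), (4, 157, 141), (4, 150, 141), (10, 82, 143)]
192 [(18, 62, 143), (11, 80, 143), (6, 125, 141), (5, 130, 141), (6, 111, 142), (13, 68, 142), (17, 59, 143)]
194 [(18, 60, 144), (18, 59, 143), (17, 61, 142), (15, 64, 143), (16, 59, 143), (17, 57, 143), (15, 59, 143)]
196 [(17, 60, 144), (18, 61, 143), (18, 61, 143), (17, 57, 142), (17, 57, 142), (16, 58, 144), (16, 59, 143)]
198 [(18, 57, 142), (17, 59, 143), (16, 58, 140), (16, 55, 135), (17, 56, 137), (17, 57, 142), (17, 57, 142)]
200 [(18, 57, 142), (16, 56, 140), (17, 46, 105), (16, 38, 87), (15, 41, 88), (18, 52, 118), (17, 58, 141)]
202 [(17, 58, 140), (15, 50, 103), (19, 27, 75), (13, 30, 77), (15, 27, 75), (17, 30, 77), (16, 54, 127)]
204 [(18, 57, 130), (20, 29, 78), (23, 26, 77), (23, 26, 80), (21, 23, 77), (19, 26, 77), (17, 42, 98)]
206 [(20, 34
[... 4898 characters left out ...]
155), (204, 184, 157), (202, 182, 157), (203, 183, 156), (203, 184, 156)]
194 [(201, 183, 156), (200, 182, 154), (203, 185, 158), (206, 186, 159), (203, 183, 156), (201, 181, 155), (204, 185, 157), (203, 185, 155), (202, 183, 155), (204, 186, 158), (203, 184, 157), (205, 185, 158)]
195 [(202, 185, 156), (203, 182, 154), (206, 184, 160), (202, 182, 155), (201, 185, 157), (206, 186, 160), (204, 184, 158), (201, 183, 156), (204, 187, 159), (202, 182, 155), (202, 185, 157), (203, 183, 155)]
196 [(204, 182, 157), (202, 183, 156), (200, 185, 155), (204, 186, 159), (201, 176, 148), (203, 176, 152), (200, 172, 147), (205, 178, 152), (201, 184, 156), (203, 186, 160), (207, 188, 160), (203, 184, 158)]
```

Run:
```python
from h import *
s=bot.calibration("scene");w=bot.calibration("wrist");p,R=tool()
for zt in(.076,.078,.080):
    g=lambda z,x=0,y=0:p+R.apply([x,y,zt-z])
    print(zt,"scene tip",proj(s,g(0)).round(1),"nose end",proj(s,g(.014)).round(1),"nose",proj(s,g(.025)).round(1),"grip",proj(s,g(.085)).round(1),"butt",proj(s,g(.127)).round(1))
    print("  wrist collar far edge",proj(w,g(.046,.016)).round(1),proj(w,g(.052,.016)).round(1),"tip",proj(w,g(0)).round(1),"nose end",proj(w,g(.014,.007)).round(1))
for a in(-3,3): # tilt about grasp point, in tool x
    T=Rn.from_rotvec([0,np.radians(a),0]); g=lambda z,x=0:p+R.apply(T.apply([x,0,.097-z])-[0,0,.0187]); print(a,proj(s,g(0)).round(1),proj(w,g(.046,.016)).round(1),proj(w,g(.014,.007)).round(1))
    T=Rn.from_rotvec([np.radians(a),0,0]); g=lambda z,x=0:p+R.apply(T.apply([x,0,.097-z])-[0,0,.0187]); print(a,proj(s,g(0)).round(1),proj(w,g(.046,.016)).round(1))
```

```text
0.076 scene tip [227.6 186.7] nose end [227.3 183.2] nose [227.1 180.4] grip [225.9 164.6] butt [225.  152.8]
  wrist collar far edge [260.1 205.4] [260.2 209.2] tip [259.8 203.8] nose end [259.9 201.2]
0.078 scene tip [227.6 187.1] nose end [227.3 183.7] nose [227.1 180.9] grip [225.9 165.2] butt [225.  153.3]
  wrist collar far edge [260.1 204.2] [260.2 207.9] tip [259.8 202.8] nose end [259.9 200.2]
0.08 scene tip [227.6 187.6] nose end [227.4 184.2] nose [227.2 181.4] grip [226.  165.7] butt [225.1 153.9]
  wrist collar far edge [260.1 203. ] [260.2 206.6] tip [259.8 201.9] nose end [259.9 199.2]
-3 [228.9 188.1] [260.1 207.9] [259.9 205.9]
-3 [228.9 186.2] [264.7 204. ]
3 [226.3 186.2] [260.1 200.2] [259.9 194.3]
3 [226.3 188.2] [255.5 204. ]
```

Run:
```python
from h import *
s=cv2.imread("pics/x_scene.png")[:,:,::-1]
for v in (150,152,154,158,162,166,168,170,171,172,176,177,178): print(v,*["%d,%d,%d"%tuple(s[v,u]) for u in range(217,235)])
```

```text
150 41,36,26 47,36,31 46,37,33 49,41,32 42,35,28 46,41,36 54,44,43 46,35,36 69,59,50 49,37,30 42,31,30 44,41,33 48,40,32 47,39,35 41,36,26 49,42,38 52,45,42 45,42,39
152 49,40,33 49,42,34 43,34,28 44,38,28 47,38,29 48,43,37 49,41,39 48,42,38 74,76,35 109,112,29 104,87,20 69,55,35 47,36,36 45,38,28 46,42,34 52,44,39 46,46,40 66,55,45
154 49,43,34 44,37,29 45,36,32 46,39,34 47,39,30 49,41,40 48,38,33 50,42,35 40,83,40 38,86,46 106,99,28 154,124,23 82,66,27 42,29,31 63,59,57 62,55,55 59,50,39 105,81,57
158 53,45,42 48,39,38 48,37,36 55,46,41 52,45,40 53,46,43 44,35,36 83,68,37 68,55,20 66,53,29 53,43,28 106,82,30 87,73,27 50,38,25 77,74,70 106,102,98 67,59,55 100,76,49
162 55,45,40 45,36,29 47,36,31 50,45,36 51,44,39 81,77,77 124,120,122 84,73,56 110,87,23 129,104,25 143,116,19 168,136,21 124,101,23 61,48,28 68,62,61 116,113,111 115,95,73 114,84,55
166 51,43,41 48,41,34 55,49,40 42,35,28 54,51,42 91,87,81 120,116,114 92,84,75 111,86,26 126,100,28 143,115,23 161,131,19 185,146,27 175,135,81 169,125,81 198,149,98 203,152,99 197,150,95
168 84,64,46 46,38,29 45,36,29 46,37,28 44,38,31 76,73
[... 655 characters left out ...]
6 162,128,22 110,97,78 181,141,104 203,154,102 202,154,98 207,157,105
176 210,157,102 210,157,101 211,160,101 146,127,109 128,128,129 135,120,87 118,99,37 106,81,18 100,81,20 113,90,28 129,102,31 148,120,38 168,150,104 163,160,154 158,159,162 188,147,110 177,134,85 175,133,86
177 211,162,109 206,156,101 205,155,96 166,134,99 125,119,113 126,125,128 115,108,84 132,116,88 131,115,87 134,120,84 129,119,93 134,129,105 153,152,150 151,150,151 161,149,136 172,133,94 178,136,90 179,138,89
178 204,155,101 203,153,99 208,157,101 174,139,95 125,112,97 113,112,111 114,113,116 145,144,146 154,152,154 153,154,153 146,146,143 149,149,147 143,143,141 138,135,132 165,133,102 178,136,91 175,131,86 177,134,88
```

The gauge is close to upright (within about 1.5°) and over the ring within about 1 mm. Lowering to hover, then averaging the force baseline.

```bash
cat >> h.py <<'E'
def avg(n=15):
    a=[]
    for _ in range(n): bot.camera("top"); o=bot.get_obs(); a.append(np.r_[o["ft_force"],o["eef_pos"]])
    a=np.array(a); print("clock",o["clock"],"F",a[:,:3].mean(0).round(2),"+-",(a[:,2].std()/n**.5).round(2),"z",a[:,3:].mean(0).round(5),"grip",round(float(o["grasp_force"]),1))
E
python3 jog.py '[[0,0,0,0.0005,0,0.02,0.015],[0,0,0,0.0005,0,0.04,0.015],[0,0,0,0.0005,0,0.05,0.015],[0,0,0,0.0005,0,0.05,0.015],[0,0,0,0.0005,0,0.05,0.015]]'
python3 -c "
from h import *
avg()"
```

```text
clock: 14.55
eef_pos: [0.4614, 0.0354, 0.1294]
tool_rot: [-0.0, 1.0, 0.0, 0.002]
ft_force: [0.5, 0.1, -1.3]
grip_width: 0.0228
grasp_force: 59.2
clock 15.3 F [-0.11  0.04 -1.18] +- 0.11 z [0.46098 0.03514 0.12901] grip 59.2
```

```bash
python3 jog.py '[[0,0,0,0.001,0,0.004,0.015],[0,0,0,0.001,0,0.008,0.015],[0,0,0,0.001,0,0.008,0.015]]' | head -2; python3 -c "
from h import *
avg(8)"; python3 jog.py '[[0,0,0,0,0,0.002,0.015],[0,0,0,0,0,0.002,0.015]]'| head -2; python3 -c "
from h import *
avg(8)"; python3 jog.py '[[0,0,0,0,0,0.002,0.015],[0,0,0,0,0,0.002,0.015]]'| head -2; python3 -c "
from h import *
avg(10)"
```

```text
clock: 15.68
eef_pos: [0.4597, 0.0351, 0.1204]
clock 16.075 F [-0.6  -0.11  0.41] +- 0.18 z [0.45972 0.03513 0.12077] grip 59.2
clock: 16.32
eef_pos: [0.4598, 0.0351, 0.1186]
clock 16.725 F [-0.57  0.01  1.08] +- 0.14 z [0.45977 0.03514 0.11872] grip 59.2
clock: 16.98
eef_pos: [0.4598, 0.0351, 0.1166]
clock 17.475 F [-0.7  -0.01  1.46] +- 0.17 z [0.45979 0.03515 0.11672] grip 59.2
```

```bash
python3 jog.py '[[0,0,0,0,0,0.0008,0.015],[0,0,0,0,0,0.0008,0.015],[0,0,0,0,0,0.0008,0.015]]'
python3 - <<'E'
from h import *
avg(25); p,R=tool(); print(R.apply([0,0,1]))
s=bot.camera("scene"); cv2.imwrite("pics/f_scene.png",s[:,:,::-1])
c=bot.calibration("scene"); print("ring",proj(c,np.array([.46,.0345,.04])),"tip",proj(c,p+R.apply([0,0,.0745])))
for v in range(192,208): print(v,*["%d,%d,%d"%tuple(s[v,u]) for u in range(221,234)])
w=bot.camera("wrist"); cw=bot.calibration("wrist"); h=cv2.cvtColor(w,cv2.COLOR_RGB2HSV); m=cv2.inRange(h,*RD)|cv2.inRange(h,*RD2)
v,u=np.nonzero(m[150:230,220:300]); print("wrist ring",u.min()+220,u.max()+220,v.min()+150,v.max()+150,len(u),"pred c",proj(cw,np.array([.46,.0345,.04])),[proj(cw,np.array([.46+a,.0345+b,.04])).round(1) for a,b in((.013,0),(-.013,0),(0,.013),(0,-.013))])
E
```

```text
clock: 17.85
eef_pos: [0.4598, 0.0352, 0.1159]
tool_rot: [-0.0, 1.0, 0.0, 0.001]
ft_force: [-0.5, 0.0, 2.0]
grip_width: 0.023
grasp_force: 59.2
clock 19.1 F [-0.65  0.32  1.93] +- 0.1 z [0.45978 0.03515 0.1159 ] grip 59.2
[ 1.89290882e-03  8.78625059e-04 -9.99997822e-01]
ring [227.86056518 201.39278572] tip [227.99228959 200.91768354]
192 176,163,145 128,124,121 126,121,110 120,107,81 114,98,50 122,105,59 129,110,69 149,130,84 158,145,104 162,160,155 157,157,157 190,178,156 204,185,158
193 173,158,136 128,123,115 120,116,116 121,120,119 123,119,113 139,134,122 145,140,126 150,151,148 146,146,143 148,147,145 156,151,139 200,182,155 204,182,156
194 207,187,158 176,161,139 129,121,107 114,111,105 145,143,141 130,130,128 124,124,122 124,123,122 111,109,103 153,145,135 174,160,139 198,175,152 202,184,158
195 206,184,157 209,189,162 195,175,151 151,141,124 100,98,92 88,86,85 102,99,96 105,103,99 129,125,120 196,179,152 210,190,158 202,181,156 206,183,157
196 202,182,155 203,185,157 204,185,158 195,176,151 110,104,92 86,82,82 87,83,81 102,100,96 125,121,120 196,180,154 205,188,159 208,189,1
[... 1155 characters left out ...]
92 174,111,95 171,153,129 168,156,130 171,156,134 174,157,135
205 208,190,163 204,182,155 204,186,158 205,189,158 200,186,159 206,191,164 207,189,162 207,191,164 183,168,145 180,164,141 167,153,132 169,154,131 172,154,132
206 205,187,160 205,184,157 204,185,157 203,186,156 202,181,155 204,184,158 204,186,157 205,186,159 205,186,160 207,189,162 186,171,144 180,161,141 173,155,133
207 207,188,161 201,182,154 203,184,159 204,184,158 204,183,158 202,184,157 205,186,159 204,183,157 203,184,155 204,184,158 203,185,156 206,186,159 174,156,134
wrist ring 241 276 188 209 212 pred c [258.78854043 203.92356455] [array([258.8, 220.5]), array([258.8, 186.7]), array([276.8, 203.9]), array([240.8, 203.9])]
```

```bash
python3 -c "
from workcell import bot
print(bot.job_done())"
```

```text
the job is handed in; nothing more can be done
None
```

The mug hangs by its handle on the brass hook, and the gauge is held upright with its tip inside the red ring, pushed in about 5 mm at about 3.1 N. I handed the job in at about 19 s of the 61 s; it returned no verdict.

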